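Clamp an angle clip in the drill fixture

ROBOT

A 6-joint arm with a two-finger parallel gripper is mounted at the origin on the work surface; the furniture and walls round the work are solid. World frame = base frame: x ahead of the robot, y to its left, z up, the work surface at z = 0. Lengths are in m, angles in rad, forces in N, time in s.
With the tool pointing down it reaches from about 0.25 to 0.8 m from the base axis. Payload 8.5 kg.
Tool frame: the origin (TCP) lies at the very end of the fingers, on their centre line; the grasp point (between the pads) lies 19 mm behind it; z points along the fingers, y is the line along which they close (so a half turn about z gives the same grasp; the last joint's range is limited). The gripper opens to 85 mm and grips with 20 to 120 N. Pads are 22 mm wide; open, the fingers measure 114 mm over their backs; the gripper's body (76 mm by 85 mm) begins 54 mm behind the grasp point. The pads swing forward as they close: fully open they stand 13 mm farther back than shut.
Start: joints at [1.316, 0.238, -0.013, 1.319, 0, 1.571], TCP at [0.132, 0.508, 0.231] pointing down, gripper open.
Joint ranges: [-2.66, 2.66], [-1.03, 1.9], [-1.14, 1.46], [-1.82, 2.27], [-1.45, 1.34], [-3.14, 3.14]. Speed limits (rad/s): [2.22, 2.22, 2.79, 3.14, 3.14, 3.14].

INTERFACE

Orientations are given as a 3x3 rotation matrix whose columns are the frame's x, y, z axes.
In Python, from plant import ctrl, imaging gives the robot as it stands. Calls block until the motion is done:
- ctrl.reach(position, orientation): joint-space move of the TCP to a pose.
- ctrl.move_linear(position, frame=None, v=0.15, contact_N=None): straight line of the TCP; frame=None keeps the orientation; v is the mean speed in m/s. With contact_N (N) it stops when the force on the tool has changed by that much, and returns True; else False.
- ctrl.set_joints(angles): joint-space move.
- ctrl.grip(opening, effort=None): finger opening in m; effort is the grip in N (None keeps the last); returns when the fingers have stopped.
- ctrl.pause(seconds).
- ctrl.inverse_kinematics(position, orientation): joint angles nearest the present ones, or None.
- imaging.get_image(name): name is "side" or "top" or "wrist"; returns a dict with "color" (384x512x3 uint8, blue, green, red), "depth" (384x512 float32, m along the optical axis (not along the pixel's ray), 0 where there is no reading), "vertical_fov" (degrees; the focal length in pixels is half the picture's height over the tangent of half this angle, whatever the lens; pixels are square), "cx", "cy" (the principal point, pixels), "dist_coeffs" ([k1, k2, p1, p2, k3] as OpenCV has them; the pictures are not rectified), "extrinsics" (4x4, takes a point from camera to world coordinates). Camera axes: x right, y up, looking along -z (the intrinsics and any distortion apply to the point x, -y, -z); pixel columns grow to the right and rows downward; lengths in m; the calibration is good to about 2 mm. A picture is of the moment at which its call begins.
A pose or a line that the arm cannot do raises ctrl.IKError and nothing moves.
- ctrl.close_job(): hands the job in; it is judged then, once.
Readings, each from a call of its own:
- ctrl.get_t(): time.
- ctrl.get_joint_pos(): joint angles.
- ctrl.get_dq(): joint speeds.
- ctrl.get_tau(): joint torques, N m.
- ctrl.get_eef_pos(): TCP position.
- ctrl.get_ee_rot(): TCP orientation.
- ctrl.get_force(): force on the tool from outside, world axes, zero at the start.
- ctrl.get_moment(): the same for the moment, N m.
- ctrl.get_gripper_width(): finger opening in m.
- ctrl.get_grip_force(): force on a finger pad.
Only numpy, scipy, OpenCV 4.12 (cv2) and the standard library are available. Lean on these libraries where they do the work, as an engineer would, in place of code of your own. Each camera call takes 0.05 s, during which the arm holds its last target. There are 200 camera calls.

TASK

Clamp the loose aluminium angle clip in the drill fixture ready for drilling, just by pushing with the fingertips and never lifting the clip: push it along its nest until its end butts against the stop block, push the clamp strap round over it until the strap meets its stop pin, then push the wings of the wing nut round clockwise (seen from above), stroke after stroke, until it will turn no further and the strap's rubber foot holds the clip down. Leave the tools and loose parts round the fixture where they lie.

Things in the scene. Friction and masses are not known exactly. Their poses are not given: they have to be found in the camera images.
- fixture: Drill fixture fixed to the bench. Origin: at bench height under the axis of its upright stud, which carries clamp strap and wing nut; z up. All sizes in mm in its axes, heights above the bench. Aluminium base plate x -47 to 83, y -80 to 125, top at 12. Stud 11 thick, top at 62. Stop pin for the strap: 7 thick, top at 34, at x 24, y -15.
- nest (a point): Where the clip's origin lies when it is home (fixture x 53.5, y 1.5, height 12). The nest runs along fixture y between a back fence (x 67 to 79, top at 22) and a low front rail (x 32 to 40, top at 15), both from y -36 to 28 mm.
- stop_face (a point): Foot of the stop face at the -y end of the nest (fixture x 53.5, y -36, height 12 mm); the face looks to +y and the clip's end must butt against it. Above it a bush plate overhangs the clip's end (x 40 to 78, y -36 to -13, height 36 to 46 mm) with a steel drill bush (top at 49).
- block_top (a point): Top centre of the tall part of the stop block (fixture x -22 to 22, y -72 to -36, top at 60 mm). It stands close beside the wing nut, 6 mm from the wing tips, so no finger passes between them: a finger cannot go a full circle round the nut. Behind the nest (x 22 to 78) the block is only 46 mm high.
- clip: The clip: loose drilled aluminium angle, 75 mm long, about 30 g. Origin: underside, middle of its 75 x 25 outline; x along it towards the stop, y to the back fence. Flat flange 3 thick, y -12.5 to 9.5; upright flange 20 high, y 9.5 to 12.5. Starts 20 to 45 mm short of home, partly between fence and rail (1 mm play each side); the end to push (x -37.5) stands clear of both, also when home.
- strap (a joint): Swing of the steel clamp strap about the stud, rad: 0 = over the clip along fixture +x, against its pin; grows as it swings open anticlockwise seen from above (1.57: along +y). Starts 1.35 to 1.9. Light friction (1 N at the spindle), stays where left. 22 mm wide, 10 thick, underside 26 mm above the bench with the nut up; reaches 60 mm from the stud; sinks and rises with the nut.
- spindle_top (a point): Top centre of the upright spindle near the strap's free end, 52 mm from the stud axis: 10 mm thick, 14.5 mm tall above the strap, round lock nut 15 mm thick at its lowest 5 mm; top 50.5 mm above the bench with the nut up. A good place to push the strap round. The rubber foot, 13 mm thick, hangs below.
- wing_nut (a joint): Turn of the steel wing nut, rad: grows clockwise seen from above (tightening); sinks with strap and foot 4 mm a turn. Starts 0 to 2.4, hard stop at 9.0. Over the clip the sprung foot touches at about 6, then 2.5 N more per rad. Friction 0.06 N m; stays where left. At value q its two wings point along fixture directions -q and pi - q (anticlockwise from its +x).
- nut_top (a point): Point on the nut's axis level with the top of its wings (72 mm above the bench with the nut fully up). Each wing is an upright rounded ear 5.5 mm thick, 10 to 30 mm from the axis; its upper 20 mm stand above the 22 mm thick hub, whose top is 21 mm below this point. The stud's end is 10 mm below this point at first, 4 mm with the nut fully down.
- spare_clip: Bystander: a second, shorter drilled angle clip, 52 x 31 x 25 mm, lying on the bench beyond the fixture; origin under its middle. To be left alone.
- deburrer: Bystander: deburring tool with a blue handle, 126 x 15 mm, on the bench beyond the fixture. To be left alone.
- holder_a: Bystander: black spring sheet holder, 65 x 12 mm, on the bench at the left of the fixture. To be left alone.
- holder_b: Bystander: black spring sheet holder, 64 x 12 mm, on the bench at the left of the fixture. To be left alone.
- punch: Bystander: steel centre punch, 108 x 12 mm, on the bench at the right of the fixture. To be left alone.
- oil_bottle: Bystander: squeeze bottle, 52 mm thick, 140 mm high, standing on the bench at the right. To be left alone.
- masking_tape: Bystander: roll of masking tape, 104 mm across, 24 mm high, lying at the right. To be left alone.
Things that resemble listed ones, but are neither listed nor needed, are in the scene too. Leave any purple or turquoise look-alike of the clip alone.

How it is judged:
By the outcome, as a careful person would: the job done as asked, in the order asked, and still so for the second after the job is handed in, with the robot touching nothing.
It also fails if it takes over 64 s, if anything falls off the work surface, if the arm or the gripper's body presses on something with over 40 N, if the wrist force passes 120 N, or if a joint passes its speed limit or range.

## Working session

There is one attempt and no reset: what is moved stays moved. The work goes in short steps, each a Python script; the robot and the scene stay as the last script left them, time stands still between calls to the robot, and variables do not carry over. Pictures are saved under pics/ and viewed, at most 10 in all, crops included, and the job is handed in when it is done.

```bash
ls; mkdir -p pics
cat > h.py <<'E'
import numpy as np, cv2
from plant import ctrl, imaging
def K(im):
    f=im["color"].shape[0]/2/np.tan(np.radians(im["vertical_fov"])/2)
    return np.array([[f,0,im["cx"]],[0,f,im["cy"]],[0,0,1.]])
def ray(im,uv):
    p=cv2.undistortPoints(np.float64(uv).reshape(-1,1,2),K(im),np.float64(im["dist_coeffs"])).reshape(-1,2)
    E=np.array(im["extrinsics"]); d=np.c_[p[:,0],-p[:,1],-np.ones(len(p))]
    return E[:3,3],d@E[:3,:3].T
def onz(im,uv,z):
    o,d=ray(im,uv); return o+d*((z-o[2])/d[:,2])[:,None]
def proj(im,P):
    E=np.array(im["extrinsics"]); c=(np.float64(P).reshape(-1,3)-E[:3,3])@E[:3,:3]
    return cv2.projectPoints(c*[1,-1,-1],np.zeros(3),np.zeros(3),K(im),np.float64(im["dist_coeffs"]))[0].reshape(-1,2)
def cloud(im):
    h,w=im["depth"].shape; v,u=np.mgrid[:h,:w]
    o,d=ray(im,np.c_[u.ravel(),v.ravel()]); return (o+d*im["depth"].reshape(-1,1)).reshape(h,w,3)
E
python3 - <<'E'
from h import *
import pickle
for n in("top","side","wrist"):
    im=imaging.get_image(n); pickle.dump(im,open(f"{n}.pkl","wb"))
    cv2.imwrite(f"pics/{n}0.png",im["color"]); print(n,K(im)[0,0],im["cx"],im["cy"],im["dist_coeffs"],np.round(im["extrinsics"],3).tolist(), (im["depth"]>0).mean())
E
```

```text
pics
top 467.8554696287016 266.7868388518985 198.67982837108048 [-0.02672256  0.          0.          0.          0.        ] [[0.027, 0.996, -0.09, 0.436], [-1.0, 0.029, 0.012, 0.054], [0.015, 0.09, 0.996, 1.135], [0.0, 0.0, 0.0, 1.0]] 0.9960988362630209
side 376.5857241503894 254.08861283182878 191.07922441341745 [-0.02040511  0.          0.          0.          0.        ] [[-0.999, 0.015, 0.032, 0.538], [0.025, -0.351, 0.936, 1.036], [0.025, 0.936, 0.35, 0.451], [0.0, 0.0, 0.0, 1.0]] 0.9960225423177084
wrist 287.1331764202573 261.5691953443312 185.31988331489092 [-0.06573163  0.          0.          0.          0.        ] [[0.253, -0.921, -0.295, 0.056], [0.967, 0.24, 0.08, 0.529], [-0.003, -0.306, 0.952, 0.372], [0.0, 0.0, 0.0, 1.0]] 0.99591064453125
```

View pics/top0.png

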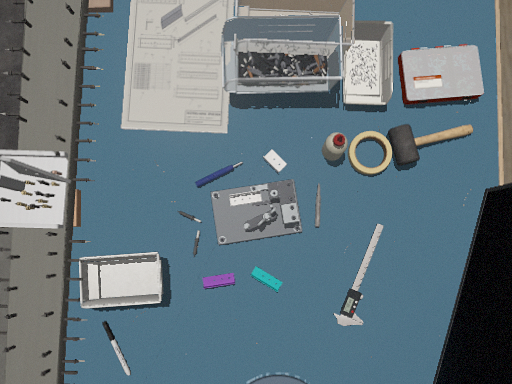

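View pics/side0.png

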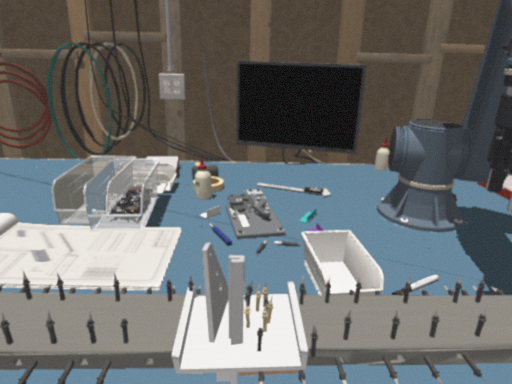

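Top view: the fixture plate spans about (212,190)–(300,240), with the stop block at its right (290,213), the white clip at (247,198), the nut around (265,218) and the strap towards (250,225). The fixture's +y is image left, about world +y. Next: plate corners and a zoom.

Run:
```python
from h import *
import pickle
im=pickle.load(open("top.pkl","rb"));C=im["color"]
crop=C[165:260,195:320]; cv2.imwrite("pics/zt.png",cv2.resize(crop,None,fx=6,fy=6,interpolation=cv2.INTER_CUBIC))
P=cloud(im); z=P[...,2]
b=z[240:290,120:330]; print("bench z",np.median(z[245:265,170:190]),z[245:265,170:190].std())
hsv=cv2.cvtColor(C,cv2.COLOR_BGR2HSV)
m=((hsv[...,1]<90)).astype(np.uint8); 
n,l,s,c=cv2.connectedComponentsWithStats(m)
k=l[230,240]; print(s[k])
cn=max(cv2.findContours((l==k).astype(np.uint8),0,1)[0],key=cv2.contourArea)
w=onz(im,cn.reshape(-1,2),.012)[:,:2]
r=cv2.minAreaRect((w*1000).astype(np.float32)); print(r,cv2.boxPoints(r).round(1).tolist())
# heights map in world
q=P[185:245,205:310].reshape(-1,3); 
for h in (.04,.055,.065): 
    a=q[q[:,2]>h]; print(h,len(a),a.mean(0) if len(a) else 0,a.max(0) if len(a) else 0)
```

```text
bench z 0.0003456038355897917 0.09792758847452337
[ 210  176   93   70 4739]
((510.36761474609375, 63.766212463378906), (141.82107543945312, 212.9791259765625), 10.792861938476562) [[420.79998779296875, 155.10000610351562], [460.70001220703125, -54.099998474121094], [600.0, -27.600000381469727], [560.0999755859375, 181.6999969482422]]
0.04 888 [0.52070111 0.0085059  0.07607142] [0.56834705 0.09476334 1.13513924]
0.055 388 [0.49769276 0.00158381 0.11399252] [0.52522898 0.06209302 1.13513924]
0.065 67 [0.47996394 0.0337307  0.37145734] [0.51742053 0.06209302 1.13513924]
```

View pics/zt.png

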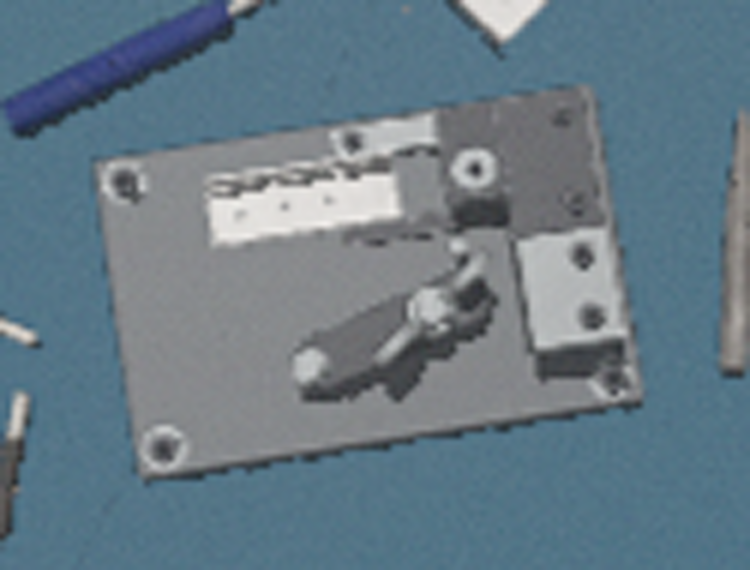

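Crop: plate corners at crop px TL(93,158), BL(143,480), BR(642,402); stud (432,305), spindle (310,365), wings (480,258) and (392,350); clip from (208,215) to (400,195).

Run:
```python
from h import *
import pickle
im=pickle.load(open("top.pkl","rb"))
g=lambda *p:(np.array(p,float)+.5)/6-.5+[195,165]
w=onz(im,g((93,158),(143,480),(642,402)),.012)[:,:2]*1000
f=np.array([[83,125],[-47,125],[-47,-80]],float)
A=f-f.mean(0);B=w-w.mean(0); yaw=np.arctan2((A[:,0]*B[:,1]-A[:,1]*B[:,0]).sum(),(A*B).sum())
R=np.array([[np.cos(yaw),-np.sin(yaw)],[np.sin(yaw),np.cos(yaw)]]);o=w.mean(0)-R@f.mean(0)
print("yaw",np.degrees(yaw),"o",o,"resid",(f@R.T+o-w).round(1).tolist())
F=lambda uv,z:((onz(im,g(uv),z)[:,:2]*1000-o)@R).round(1)[0]
print("stud",F((432,300),.062),"spindle",F((310,363),.0495),"block corners",[F(p,.060).tolist() for p in((513,240),(610,228),(627,340),(538,350))])
print("bush",F((474,168),.049),"clip flange corners",[F(p,.015).tolist() for p in((213,248),(402,217))],"upr",[F(p,.032).tolist() for p in((208,180),(208,195),(395,160))])
print("wings",F((480,256),.070),F((392,352),.065))
P=cloud(im);E=P[215:222,218:225]
m=(P[...,2]>.056)&(P[...,2]<.08)
q=P[m];fq=(q[:,:2]*1000-o)@R
s=np.hypot(*fq.T)<34
print("nut pts",np.c_[fq[s],q[s,2]*1000].round(0).astype(int).tolist())
```

```text
yaw 10.293803287748975 o [492.80530953  40.24113124] resid [[-0.2, 0.2], [0.0, 1.7], [0.2, -1.9]]
stud [ 3.5 -0.1] spindle [-12.8  49.9] block corners [[21.7, -34.4], [20.7, -72.1], [-22.8, -71.7], [-21.5, -37.4]]
bush [ 52.6 -24.4] clip flange corners [[39.8, 82.2], [40.7, 5.6]] upr [[65.3, 79.4], [59.4, 80.2], [62.1, 5.3]]
wings [ 16.9 -20.5] [-13.9  18. ]
nut pts [[18, -19, 69], [17, -22, 68], [16, -17, 71], [15, -19, 70], [15, -21, 68], [15, -24, 62], [14, -14, 71], [13, -16, 72], [13, -19, 70], [13, -21, 69], [12, -11, 74], [11, -14, 73], [11, -16, 74], [11, -18, 70], [10, -9, 68], [10, -11, 68], [9, -13, 73], [9, -16, 72], [9, -7, 61], [8, -9, 66], [7, -11, 70], [7, -13, 67], [7, -4, 56], [7, -6, 57], [6, -8, 62], [5, -11, 64], [5, 3, 60], [5, 1, 64], [5, -1, 61], [5, -4, 59], [4, -6, 57], [4, 6, 58], [3, 4, 61], [3, 1, 60], [2, -1, 62], [2, -3, 62], [1, 6, 61], [1, 4, 61], [1, 2, 61], [0, -1, 59], [0, -3, 61], [-1, 7, 58], [-2, 4, 64], [-2, 2, 63], [-2, 0, 62], [-2, -3, 61], [-3, 9, 58], [-3, 5, 58], [-4, 2, 61], [-4, 0, 59], [-5, 12, 66], [-5, 10, 63], [-5, 7, 56], [-6, 3, 56], [-7, 15, 70], [-7, 12, 66], [-8, 10, 69], [-9, 17, 70], [-9, 15, 70], [-10, 13, 72], [-11, 20, 72], [-11, 17, 71], [-12, 15, 71], [-13, 22, 71], [-13, 20, 73], [-14, 18, 70], [-15, 25, 66], [-15, 23, 72], [-15, 20, 70], [-17, 25, 62], [-17, 23, 65]]
```

Origin about (493, 40) mm and yaw about 10.3°. The stud, bush, block and clip (fixture x 40–65) agree with the sizes given. Strap is at about 1.82, nut q at about 0.92, and the clip end to push is at y≈81. Next: push the clip.

```bash
cat >> h.py <<'E'
YAW=np.radians(10.2);O=np.array([.4928,.0402])
def W(x,y,z):
    c,s=np.cos(YAW),np.sin(YAW); return np.array([O[0]+(c*x-s*y)/1e3,O[1]+(s*x+c*y)/1e3,z/1e3])
def Fx():
    p=ctrl.get_eef_pos(); d=(np.array(p[:2])-O)*1e3;c,s=np.cos(YAW),np.sin(YAW)
    return np.round([c*d[0]+s*d[1],-s*d[0]+c*d[1],p[2]*1e3],1)
def T(a): # tool down, tool x heading a (rad, fixture axes)
    a=a+YAW; return np.array([[np.cos(a),np.sin(a),0],[np.sin(a),-np.cos(a),0],[0,0,-1.]])
E
python3 - <<'E'
from h import *
for a in (90,-90): print(a,np.round(ctrl.inverse_kinematics(W(54,108,100),T(np.radians(a))),2))
q=[np.array(ctrl.inverse_kinematics(W(54,108,100),T(np.radians(a)))) for a in (90,-90)]
a=np.radians((90,-90)[int(np.argmin([abs(x[5]) for x in q]))])
ctrl.grip(0.0)
ctrl.reach(W(54,108,60),T(a)); print(ctrl.get_t(),Fx())
ctrl.move_linear(W(54,108,13.5),v=.1)
print(ctrl.get_force())
r=ctrl.move_linear(W(54,58,13.5),v=.05,contact_N=8); print(r,Fx(),ctrl.get_force())
if not r:
    r=ctrl.move_linear(W(54,44,13.5),v=.02,contact_N=6); print(r,Fx(),ctrl.get_force())
print(ctrl.get_t())
im=imaging.get_image("top");cv2.imwrite("pics/zt2.png",cv2.resize(im["color"][165:260,195:320],None,fx=6,fy=6,interpolation=cv2.INTER_CUBIC))
im=imaging.get_image("wrist");cv2.imwrite("pics/w2.png",im["color"])
E
```

```text
90 [ 0.29  0.35 -0.2   1.02  0.    1.68]
-90 [ 0.29  0.35 -0.2   1.02  0.   -1.46]
3.475 [ 54.1 108.4  60.2]
[ 0.05383811  0.27020766 -0.2001802 ]
False [54.  58.1 13.5] [-0.6058759  -0.26839752  0.35718995]
True [53.9 47.6 13.4] [-0.59852375  3.53275989  2.67727573]
5.8083
```

View pics/w2.png

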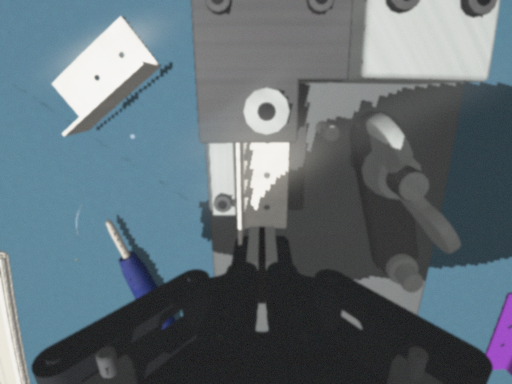

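Wrist view: the clip (262,190) lies in the nest with its end under the bush plate (265,110), fingers behind it at (262,235), and contact came at the expected position (home within 2 mm). The strap's spindle is at (405,270) and the wings run (385,130)–(445,235). Next: swing the strap.

Run:
```python
from h import *
ctrl.move_linear(W(54,55,13.5),v=.1)
ctrl.move_linear(W(54,60,90),v=.25)
def pt(th,d,z=40.):
    c,s=np.cos(th),np.sin(th); return W(52*c-d*s,52*s+d*c,z)
ctrl.reach(pt(1.82,30,90),T(1.82+np.pi/2)); print(np.round(ctrl.get_joint_pos(),2),ctrl.get_t())
ctrl.move_linear(pt(1.82,30),v=.2)
r=False
for th in np.arange(1.75,-.01,-.25):
    r=ctrl.move_linear(pt(th,18),frame=T(th+np.pi/2),v=.1,contact_N=20)
    if r: print("contact",th,ctrl.get_force()); break
print(Fx(),ctrl.get_force(),ctrl.get_t())
if not r:
    r=ctrl.move_linear(pt(0,4),frame=T(np.pi/2),v=.03,contact_N=8); print(r,Fx(),ctrl.get_force(),ctrl.get_t())
im=imaging.get_image("wrist");cv2.imwrite("pics/w3.png",im["color"])
```

```text
[ 0.17  0.21 -0.44  0.92  0.   -0.26] 7.7917
[51.7 18.2 40. ] [ 0.23928814 -0.63872352 -0.90417894] 11.3
True [51.9 14.8 39.8] [-0.68802543  8.14718038  1.12398329] 11.6083
```

View pics/w3.png

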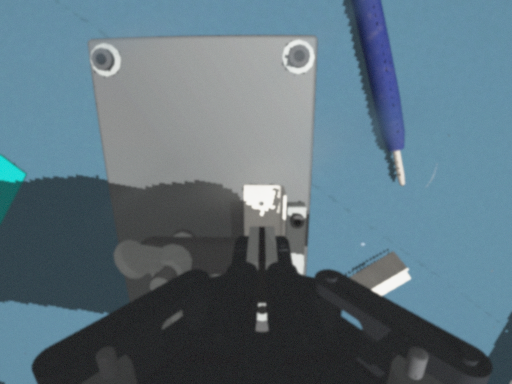

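The view looks back along the fixture: the strap is under the fingers and pressed at its expected place (8 N stop at spindle y≈0), with the clip end at (262,205) still aligned beside the fence. Next: the nut, one finger behind each wing, turning about the nut axis with joint 6.

Run:
```python
from h import *
ctrl.move_linear(W(52,24,40),v=.15)
ctrl.move_linear(W(52,24,100),v=.25)
f0=ctrl.get_force();
C=lambda z:W(0,-1,z)
best=None
q=ctrl.inverse_kinematics(C(100),T(np.pi)); c=q[5]+np.pi   # j6=c-a (mod 2pi)
for j6 in np.arange(-3.05,0,.02):
    psi=c-j6-np.pi/2; r=(psi+.92)%np.pi
    if 1.05<r<2.0: best=(j6,r); break
j6,r=best; a=c-j6; print("j6",j6,"r",r,"c",c)
ctrl.grip(.028)
ctrl.reach(C(100),T(a)); print(np.round(ctrl.get_joint_pos(),3),Fx(),ctrl.get_t(),ctrl.get_gripper_width())
if abs(ctrl.get_joint_pos()[5]-j6)>.2:
    print("fix j6"); q=np.array(ctrl.get_joint_pos());q[5]=j6;ctrl.set_joints(q)
r_=ctrl.move_linear(C(61),v=.1,contact_N=8); print("descend contact",r_,Fx(),ctrl.get_t())
if not r_:
    m0=ctrl.get_moment()[2]; q=np.array(ctrl.get_joint_pos())
    while q[5]<3.05:
        q[5]=min(q[5]+.5,3.06); ctrl.set_joints(q)
        m=ctrl.get_moment()[2]-m0; print(round(q[5],2),round(m,3),np.round(np.array(ctrl.get_force())-f0,1),round(ctrl.get_t(),2))
        if abs(m)>.5: print("stop");break
im=imaging.get_image("top");cv2.imwrite("pics/zt4.png",cv2.resize(im["color"][165:260,195:320],None,fx=6,fy=6,interpolation=cv2.INTER_CUBIC))
im=imaging.get_image("wrist");cv2.imwrite("pics/w4.png",im["color"])
```

```text
j6 -2.7299999999999995 r 1.9805618673104153 c 3.042950847695105
[ 0.079  0.269 -0.325  0.976  0.    -2.73 ] [  0.  -1. 100.] 16.2167 0.028047980839991344
descend contact False [ 0.  -1.  61.1] 16.7583
-2.23 -0.075 [-0.6 -0.5  0.3] 17.31
-1.73 0.039 [ 1.6 -1.   1. ] 17.86
-1.23 -0.026 [1.6 1.5 1.3] 18.41
-0.73 0.028 [1.2 0.3 0.4] 18.96
-0.23 -0.032 [-0.2  0.  -0. ] 19.51
0.27 -0.021 [-1.2  1.5 -1. ] 20.06
0.77 0.06 [-0.9  2.7 -0.7] 20.61
1.27 -0.001 [1.  2.8 0.1] 21.16
1.77 -0.033 [1.3 1.  0. ] 21.71
2.27 0.009 [1.2 0.7 0.4] 22.26
2.77 -0.056 [-0.1  0.8  0.1] 22.81
3.06 0.035 [-0.5  0.4 -0.4] 23.19
```

View pics/w4.png

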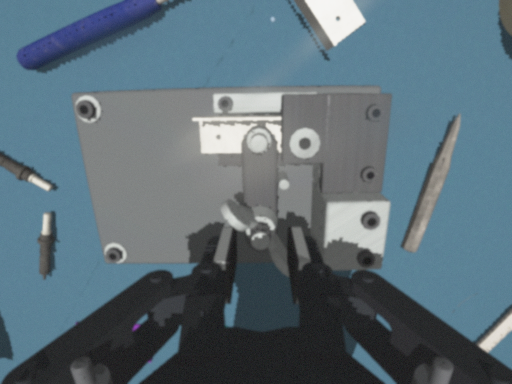

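Wrist view: the left finger (225,245) is behind the upper-left wing (237,212) and the right finger (300,250) is behind the lower-right wing. The strap is over the clip, with the spindle at (258,142). Estimated q≈5.5, so further strokes follow.

```bash
cat > s.py <<'E'
from h import *
C=lambda z:W(0,-1,z)
stop=False
for k in range(2):
    q=np.array(ctrl.get_joint_pos()); q[5]-=.12; ctrl.set_joints(q)
    ctrl.move_linear(C(84),v=.15)
    q=np.array(ctrl.get_joint_pos()); q[5]=3.06-3.5; ctrl.set_joints(q)
    if ctrl.move_linear(C(60),v=.1,contact_N=8): print("hit",Fx());break
    m0=ctrl.get_moment()[2]; q=np.array(ctrl.get_joint_pos())
    while q[5]<3.05:
        fine=k==1
        q[5]=min(q[5]+(.1 if fine and q[5]>.25 else .5),3.06); ctrl.set_joints(q); ctrl.pause(.05)
        m=ctrl.get_moment()[2]-m0; print(k,round(q[5],2),round(m,3),np.round(ctrl.get_force(),1),round(ctrl.get_t(),2))
        if abs(m)>.45: stop=True;print("stop",ctrl.get_joint_pos()[5]);break
    if stop:break
im=imaging.get_image("wrist");cv2.imwrite("pics/w5.png",im["color"])
E
python3 s.py
```

```text
0 0.06 0.115 [-1.5  1.4  1.2] 27.68
0 0.56 0.111 [-1.4  1.9  1.1] 28.27
0 1.06 0.164 [-1.8  3.5  0. ] 28.88
0 1.56 0.115 [ 0.4  2.6 -1.5] 29.48
0 2.06 0.097 [ 1.1  1.9 -0.5] 30.07
0 2.56 0.056 [ 0.5  0.1 -0. ] 30.68
0 3.06 0.167 [-0.6  1.2 -0.6] 31.27
1 0.06 0.049 [-1.5  0.5  1.2] 35.67
1 0.56 2.882 [-2.9  3.2  5.9] 36.27
stop 0.5547865928220291
```

View pics/w5.png

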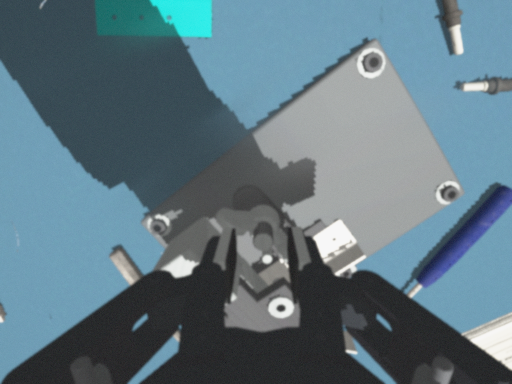

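Moment jumped to 2.9 N m at total q≈9: the hard stop. The picture shows the fingers on either side of the wings, with nothing else touched. Next: back off, retreat and check.

Run:
```python
from h import *
q=np.array(ctrl.get_joint_pos()); q[5]-=.25; ctrl.set_joints(q)
ctrl.move_linear(W(0,-1,130),v=.2)
ctrl.reach(W(-150,60,200),T(np.pi/2)); ctrl.pause(.3)
im=imaging.get_image("top");C=im["color"];print(ctrl.get_t())
cv2.imwrite("pics/z6.png",cv2.resize(C[165:260,195:320],None,fx=6,fy=6,interpolation=cv2.INTER_CUBIC))
P=cloud(im);c,s=np.cos(YAW),np.sin(YAW);d=(P[...,:2]-O)*1e3;x=c*d[...,0]+s*d[...,1];y=-s*d[...,0]+c*d[...,1];z=P[...,2]*1e3
m=(np.hypot(x,y)<36)&(y>-33)&(z>58)&(z<80)&(np.hypot(x,y)>12);print("wings",np.c_[x[m],y[m],z[m]].round(0).astype(int).tolist())
m=(np.abs(x-52)<6)&(np.abs(y)<6)&(z>30);print("spindle",z[m].max() if m.any() else 0)
```

```text
38.7
wings [[28, 12, 58], [26, 14, 62], [25, 12, 60], [25, 10, 65], [24, 15, 60], [23, 12, 68], [23, 10, 63], [20, 13, 67], [20, 10, 66], [20, 8, 65], [18, 11, 67], [18, 8, 62], [17, 6, 67], [16, 11, 60], [15, 9, 67], [15, 7, 67], [13, 9, 66], [13, 7, 61], [13, 5, 62], [11, 7, 59], [-12, -3, 63], [-12, -6, 63], [-13, -8, 66], [-14, -3, 66], [-15, -5, 65], [-15, -7, 66], [-17, -5, 63], [-17, -7, 67], [-18, -9, 65], [-19, -7, 66], [-20, -9, 66], [-20, -11, 66], [-22, -6, 62], [-22, -9, 64], [-22, -11, 65], [-24, -8, 64], [-25, -11, 61], [-25, -13, 60], [-27, -10, 59]]
spindle 50.27615759329218
```

View pics/z6.png

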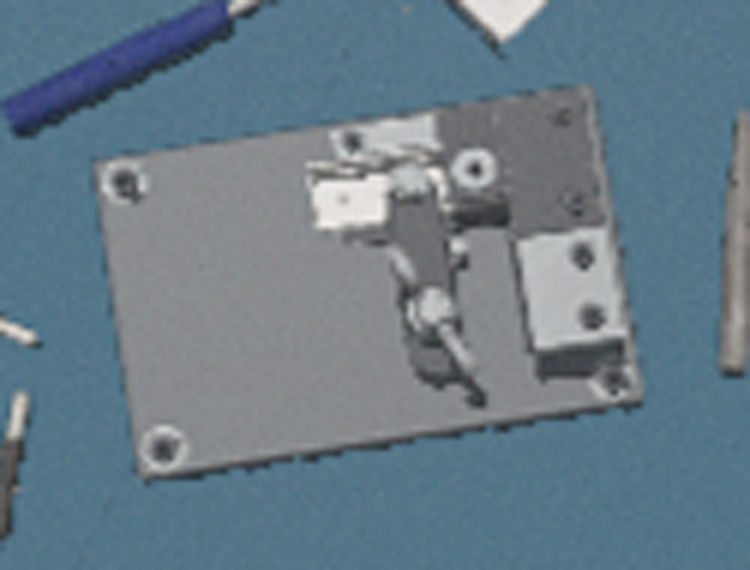

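Top view: strap over the clip, and wings at 25°, so q≈8.99 (hard stop). The clip's free end is at about (312,200). To confirm that the clip butts home I'll measure its end against the fence end at close range: it should stand out 11 mm.

Run:
```python
from h import *
import pickle
ctrl.reach(W(54,85,90),T(-np.pi/2)); ctrl.pause(.2)
im=imaging.get_image("wrist");pickle.dump(im,open("w7.pkl","wb"));print(ctrl.get_t())
uv=proj(im,[W(53.5,39,15)])[0];print(uv, proj(im,[W(73,28,22),W(36,28,15),W(64.5,39,32),W(83,125,12),W(-47,125,12)]).round(1).tolist())
x,y=int(uv[0]),int(uv[1]);x0,y0=x-65,y-50
cv2.imwrite("pics/z7.png",cv2.resize(im["color"][y0:y0+100,x0:x0+130],None,fx=6,fy=6,interpolation=cv2.INTER_CUBIC));print(x0,y0)
```

```text
41.575
[262.23857999 136.88289865] [[235.2, 123.1], [285.8, 122.1], [246.5, 140.4], [227.8, 237.3], [378.4, 236.6]]
197 86
```

View pics/z7.png

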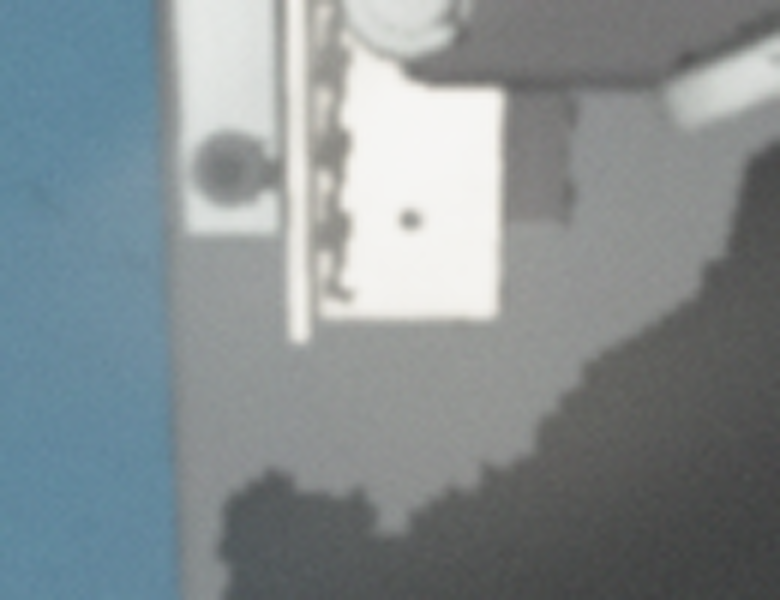

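Crop: flange end at row 320, upright end at 343, fence end at 237, rail end at 222. Turning these into positions.

Run:
```python
from h import *
import pickle
im=pickle.load(open("w7.pkl","rb"))
def F(p): d=(p[:2]-O)*1e3;c,s=np.cos(YAW),np.sin(YAW);return np.round([c*d[0]+s*d[1],-s*d[0]+c*d[1]],1)
print("cam",F(im["extrinsics"][:2,3]),im["extrinsics"][2,3])
g=im["color"].astype(float).mean(2)
def edge(u,v0,v1):  # subpixel strongest step along column band
    p=g[v0:v1,u-2:u+3].mean(1) if True else 0
    k=np.abs(np.diff(p)); i=k.argmax(); w=k[max(i-1,0):i+2]; return v0+max(i-1,0)+(w*np.arange(len(w))).sum()/w.sum()+.5
for n,x,y,zs in(("flange",415,320,(15,12)),("flange2",460,320,(15,12)),("rail",540,222,(15,12)),("fence",232,237,(22,12)),("upright",300,343,(32,12))):
    u=int(round((x+.5)/6-.5+197));vv=int((y)/6+86)
    if n=="upright": p=g[vv-6:vv+7,u-1:u+1].mean(1);k=np.abs(np.diff(p));v=vv-6+(k*np.arange(12))[k>k.max()/3].sum()/k[k>k.max()/3].sum()+.5
    else: v=edge(u,vv-6,vv+7)
    print(n,u,round(v,2),[F(onz(im,[[u,v]],z/1e3)[0]).tolist() for z in zs])
```

```text
cam [54.1  7.8] 0.23181444991284086
flange 266 138.6 [[50.7, 40.3], [50.6, 40.8]]
flange2 273 138.52 [[45.4, 40.2], [45.3, 40.7]]
rail 287 122.41 [[35.1, 28.2], [34.8, 28.5]]
fence 235 124.45 [[73.2, 29.0], [74.1, 30.0]]
upright 247 142.57 [[64.2, 40.5], [65.2, 43.8]]
```

The measured clip end is y≈40 against 39 home, which is close to the measuring error but worth a check. I'll touch the end gently and see whether it gives under a firmer push.

Run:
```python
from h import *
ctrl.grip(0.0)
ctrl.move_linear(W(54,72,90),v=.2); ctrl.move_linear(W(54,72,13.5),v=.15)
ctrl.move_linear(W(54,54,13.5),v=.1)
for n in (5,12,12):
    r=ctrl.move_linear(W(54,44,13.5),v=.015,contact_N=n); ctrl.pause(.1); print(n,r,Fx(),np.round(ctrl.get_force(),1),ctrl.get_t())
    if n<0: break
```

```text
5 True [54.  47.6 13.4] [0.6 3.3 4.7] 43.8167
12 True [54.  47.5 13.4] [-0.4  4.6  3.9] 44.15
12 True [53.9 47.5 13.5] [-0.7  4.   3.6] 44.4833
```

The contact is at exactly the same place (y 47.6), and the clip does not move under a 12 N push. It slid freely at under 1 N until that hard stop, so it is butted home. Retreat and hand in.

Run:
```python
from h import *
ctrl.move_linear(W(54,58,13.5),v=.1); ctrl.move_linear(W(54,75,120),v=.2); ctrl.pause(.3)
print(ctrl.get_t(),np.round(ctrl.get_force(),1)); print(ctrl.close_job())
```

```text
45.7333 [-0.  -0.2  0. ]
the job is handed in; nothing more can be done
None
```

I handed the job in at 45.7 s: the clip is butted against the stop (its end measured about 1 mm long of nominal, but it met a firm stop and did not move under a 12 N push), the strap is on its pin, and the wing nut is at its hard stop (q ≈ 9.0).

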